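# Unlock the cold-brew infuser and stand it in the jug to drain

### The arm

A 7-joint arm with a two-finger parallel gripper is mounted at the origin on a cart in front of the work surface, level with it; the furniture and walls round the work are solid. World frame = base frame: x ahead of the robot, y to its left, z up, the work surface at z = 0. Lengths are in m, angles in rad, forces in N, time in s.
With the tool pointing down it reaches from about 0.425 to 0.925 m from the base axis. Payload 6.8 kg.
Tool frame: the origin (TCP) lies midway between the tips of the shut fingers; the grasp point (between the pads) lies grasp_offset behind it (grasp_offset is the distance from the TCP to the grasp point, in m); z points along the fingers, y is the line along which they close (so a half turn about z gives the same grasp; the last joint's range is limited). The gripper opens to 85 mm and grips with 20 to 120 N. Pads are 22 mm wide; open, the fingers measure 114 mm over their backs; the gripper's body (76 mm by 85 mm) begins 54 mm behind the grasp point. The pads swing forward as they close: fully open they stand 13 mm farther back than shut.
Start: joints at [1.089, 0.477, 0.022, 1.555, -0.011, 1.109, -0.083], TCP at [0.246, -0.628, 0.231] pointing down, gripper open.
Joint ranges: [-2.96, 2.96], [-0.34, 2.1], [-1.41, 1.46], [0.24, 2.44], [-1.37, 4.51], [0.17, 1.92], [-2.96, 2.96]. Speed limits (rad/s): [2.39, 2.39, 3.14, 3.14, 3.14, 3.14, 3.14].

### API

Orientations are given as a unit quaternion [w, x, y, z].
In Python, from plant import sense, read_camera, close_job, boxes_of, masks_of, spot_point, grasp_offset gives the robot as it stands.
- The arm moves only by the shell command python3 -m creep 'ROWS' [FORCE]. ROWS is JSON, a list of rows, each an object with "offset": the shift along the tool's x, y, z in mm, a list of three; "dr": the turn, a rotation vector about the tool's x, y, z in degrees, a list of three; "hand": the finger opening in mm, from 0 to 85.4. A call has 1 to 5 rows; each row shifts and turns the commanded pose from where the row before left it, along the tool's axes as they then stand; what a row does not reach is not made up. A row lasts 1/12 s, in which the tool goes at most 41.7 mm and 7.16 degrees, less where a joint would pass 70% of its speed; a pose out of reach is approached as far as the arm can. A call with a gripper value outside its range is refused whole. The fingers move at their own pace and stop on an object; FORCE is the grip in N (left out, the last holds). Time passes only in rows, so rows that do not move let the fingers close. It gives the time, the measured TCP pose, the force, the opening and the grip force at its end, in the units of the state.
- sense(): the state, without advancing time (a new reading comes with each control period).
- read_camera(name): name is "side" or "top"; returns a dict with "pixels" (400x640x3 uint8, blue, green, red), "K" (3x3 intrinsics, pixels), "extrinsics" (4x4, takes a point from world to camera coordinates). Camera axes: x right, y down, z forward; pixel columns grow to the right and rows downward; lengths in m; the calibration is good to about 2 mm. A picture is of the moment at which its call begins. There is no depth.
- close_job(): hands the job in; it is judged then, once.
Trained networks look in the newest picture that a camera, given by its name, has taken for a name from the list of things; names that differ only in an ending like _2 or _b are one class to them, and where a whole thing is asked for, a point or a joint stands for the part that bears it (a point fixed in the world has none). Each returns a list of dicts, best first, with "p" (0 to 1); they miss things now and then, are a little off and sometimes report something else, mostly with a low value. They report only what shows in the picture. A call takes as long as a camera call. They do not tell look-alikes from the thing itself.
- boxes_of(camera, target): "box" ([left, top, right, bottom] in pixels, round what is visible of it).
- masks_of(camera, target): "pixels" (400x640 bool, what is visible of it) and "box" ([left, top, right, bottom] in pixels, round what is visible of it).
- spot_point(camera, target): "centre" ([row, column] in pixels: a listed point, or the origin of a listed thing).
The state is a dict: "time": time; "qpos": joint angles; "qvel": joint speeds; "joint_efforts": joint torques, N m; "position": TCP position; "tcp_rot": TCP orientation; "ft_force": force on the tool from outside, world axes, zero at the start; "ft_torque": the same for the moment, N m; "width": finger opening in m; "gripper_force": force on a finger pad.
Only numpy, scipy, OpenCV 4.12 (cv2) and the standard library are available. Lean on these libraries where they do the work, as an engineer would, in place of code of your own. Each camera call takes 0.05 s, during which the arm holds its last target. There are 200 camera calls.

### The job

The cold brew has steeped: turn the infuser's lid anticlockwise (seen from above) until it comes up against its stop, draw the long infuser straight up out of the steel pitcher, and stand it in the clear measuring jug to drain, lowering it until its foot is on the bottom of the jug before you let go. The pitcher is full, so it must stay standing where it is, neither lifted, dragged nor turned along with the lid; leave the jug upright in its place and do not disturb the other things on the counter.

Things in the scene. Friction and masses are not known exactly. Their poses are not given: they have to be found in the camera images.
- pitcher: loose, heavy (about 2 kg) brushed-steel pitcher on a rubber foot, 112 mm across the belly, narrowing to a neck 85 mm across, rim 150 mm high. Origin: centre of its underside; z up; black D handle on -x (reaching 97 mm from the axis), small pouring lip on +x. The infuser hangs in it, its lid on the rim. Pulling hard while it is locked lifts the pitcher; turning on past the stop turns the pitcher
- pitcher_rim (a point): centre of the pitcher's mouth, on its axis, 150 mm above the underside. The bayonet ring that holds the infuser is inside the neck under the lid, out of sight: how far the lid must turn to its stop differs every time (about 0.3 to 1.5 rad anticlockwise from above) and can only be felt
- pitcher_lip (a point): tip of the pitcher's pouring lip, 56 mm from its axis on +x, 146 mm above the underside
- infuser: loose cold-brew infuser, 0.24 kg, 179 mm long: black lid 90 mm across, 9 mm thick, on top an upright finger-grip fin (60 mm long along the infuser's x, 14 mm thick along its y, top 39 mm above the lid's underside); below the lid a plug 50 mm across, 18 mm deep, then a steel mesh tube 32 mm in diameter. Origin: on the axis at the lid's underside; z up along the axis towards the fin
- infuser_grip (a point): on the infuser's axis, in the fin, 31 mm above the lid's underside (22 mm above the lid's top): where to grip the fin across its 14 mm thickness
- infuser_foot (a point): centre of the flat lower end of the mesh tube, 140 mm below the lid's underside. The plug's two 9 mm wide lugs (on +x and -x, 33 mm from the axis) are locked under the ring with 2 mm play; against the stop they face openings about 5 mm wider than they are and lift straight out (also when turned back by up to 0.1 rad)
- jug: loose clear plastic measuring jug, empty, 144 x 185 mm over all, 135 mm high, its handle on its -y side, pouring lip on +y. Origin: on the underside, 11.5 mm towards the handle from the axis of the round vessel; z up
- jug_floor (a point): centre of the jug's inner floor, 4 mm above the counter, on the axis of the vessel. The inside is about 95 mm across at the floor and 110 mm or more at the rim, 131 mm deep
- timer: loose red and white twist timer, 68 mm across, 56 mm high (bystander); origin at the centre of its underside
- squeeze_red: loose red squeeze bottle, 61 mm across, 217 mm high (bystander); origin at the centre of its underside
Mind the look-alikes: they are no part of the job. Leave any blue or green look-alike of the infuser alone.

How it is judged:
By the outcome, as a careful person would: the job done as asked, in the order asked, and still so for the second after the job is handed in, with the robot touching nothing.
It also fails if it takes over 64 s, if anything falls off the work surface, if the arm or the gripper's body presses on something with over 40 N, if the wrist force passes 120 N, or if a joint passes its speed limit or range.

## Working session

There is one attempt and no reset: what is moved stays moved. The work goes in short steps, Python scripts to look and compute and a shell command to move; the robot and the scene stay as the last step left them, time stands still between calls to the robot, and variables do not carry over. Pictures are saved under pics/ and viewed, at most 10 in all, crops included, and the job is handed in when it is done.

```bash
ls; mkdir -p pics; cat > h.py <<'E'
import numpy as np,cv2
from plant import *
def ray(c,uv):
    K,E=np.array(c["K"]),np.array(c["extrinsics"]);R,t=E[:3,:3],E[:3,3]
    return -R.T@t, R.T@np.linalg.solve(K,[uv[0],uv[1],1.])
def atz(c,uv,z):
    o,d=ray(c,uv);return o+d*(z-o[2])/d[2]
def tri(c1,u1,c2,u2):
    A=[];b=[]
    for c,u in((c1,u1),(c2,u2)):
        o,d=ray(c,u);d/=np.linalg.norm(d);P=np.eye(3)-np.outer(d,d);A.append(P);b.append(P@o)
    x=np.linalg.lstsq(np.vstack(A),np.hstack(b),rcond=None)[0]
    return x,[np.linalg.norm(a@x-e) for a,e in zip(A,b)]
def proj(c,p):
    K,E=np.array(c["K"]),np.array(c["extrinsics"]);q=K@(E[:3,:3]@p+E[:3,3]);return q[:2]/q[2]
E
python3 - <<'E'
from h import *
np.set_printoptions(precision=3,suppress=True)
C={}
for n in("side","top"):
    C[n]=read_camera(n);cv2.imwrite(f"pics/{n}0.png",C[n]["pixels"])
    print(n,ray(C[n],(320,200)))
    for t in("pitcher","infuser","jug","timer","squeeze_red"):
        print(t,[(round(b["p"],2),np.round(b["box"])) for b in boxes_of(n,t)][:4])
    for t in("pitcher_rim","pitcher_lip","infuser_grip","infuser","jug_floor","jug","pitcher"):
        print(t,[(round(b["p"],2),np.round(b["centre"],1)) for b in spot_point(n,t)][:4])
s=sense();print(s["time"],s["position"],s["tcp_rot"],grasp_offset,s["width"])
E
```

```text
pics
side (array([0.422, 0.754, 0.483]), array([ 0.139, -0.901, -0.411]))
pitcher [(0.64, array([316., 166., 365., 229.]))]
infuser [(0.93, array([262., 173., 302., 239.])), (0.73, array([390., 158., 421., 218.])), (0.63, array([384., 226., 437., 329.])), (0.56, array([321., 156., 354., 175.]))]
jug [(0.65, array([276., 218., 351., 310.]))]
timer [(0.64, array([212., 226., 244., 258.])), (0.27, array([322., 153., 352., 176.]))]
squeeze_red [(0.91, array([239., 145., 265., 218.]))]
pitcher_rim [(0.59, array([169.2, 338.4]))]
pitcher_lip [(0.95, array([172.7, 314.6]))]
infuser_grip [(0.85, array([156.3, 337. ])), (0.85, array([180.4, 280.1])), (0.85, array([241.1, 409.4])), (0.63, array([171.4, 397.4]))]
infuser [(0.95, array([184.5, 394.8])), (0.71, array([171.2, 403.3])), (0.69, array([167.7, 332.7])), (0.69, array([190.5, 282.9]))]
jug_floor []
jug [(0.57, array([287.2, 320.3]))]
pitcher [(0.7, array([217. , 331.9]))]
top (array([ 0.457, -0.024,  0.964]), array([ 0.105, -0.   , -0.995]))
pitcher [(0.56, array([364., 185., 426., 242.]))]
infuser [(0.95, array([310., 139., 343., 176.])), (0.8, array([345., 263., 388., 305.])), (0.74, array([380., 186., 420., 226.])), (0.69, array([403., 278., 448., 319.]))]
jug [(0.94, array([212., 179., 283., 245.]))]
timer [(0.76, array([287., 110., 312., 136.])), (0.46, array([381., 184., 422., 226.]))]
squeeze_red []
pitcher_rim []
pitcher_lip [(0.8, array([185.8, 389.1])), (0.17, array([120.9, 373.7]))]
infuser_grip [(0.94, array([298.1, 426.7])), (0.86, array([293.3, 214.6])), (0.79, array([156.9, 326.3])), (0.72, array([205.1, 403.3]))]
infuser [(0.85, array([289.1, 219. ])), (0.77, array([282.1, 366.1])), (0.75, array([296.9, 423.7])), (0.66, array([205.4, 402.6]))]
jug_floor [(0.78, array([214.9, 254.6]))]
jug [(0.77, array([217.5, 258.7]))]
pitcher [(0.81, array([213.4, 387.1]))]
1.3 [ 0.246 -0.628  0.231] [0.    0.983 0.186 0.   ] 0.0187 0.08493123356020223
```

View pics/side0.png

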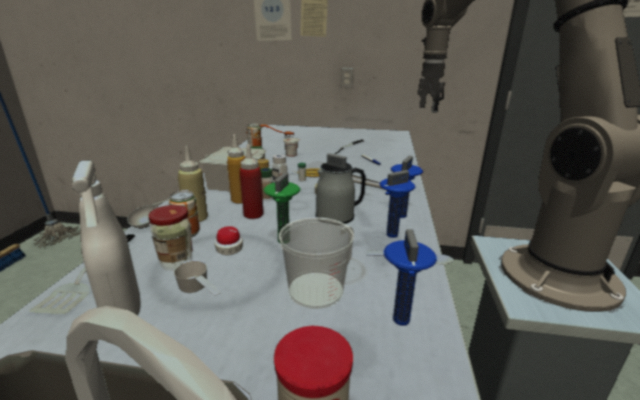

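View pics/top0.png

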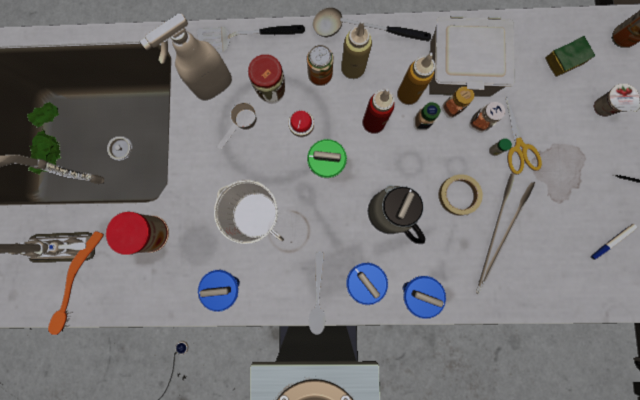

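The side view shows the robot with the pitcher at (336,190), the jug at (316,260), the green infuser at (283,205) and the blue ones at (398,205), (408,185) and (409,275). In the top view the jug is at (247,212) with its handle at lower right.

Could be taken for the infuser (top pixels): green (326,157), blue (218,291), blue (367,284), blue (425,297), and black-lidded on the steel pitcher (403,205). I choose the black one at (403,205), since it hangs in the steel pitcher.

```bash
python3 - <<'E'
from h import *
np.set_printoptions(precision=4,suppress=True)
S,T=read_camera("side"),read_camera("top")
def best(n,t,near):
    l=[(np.array(b["centre"])[::-1],b["p"]) for b in spot_point(n,t)]
    l=[a for a in l if np.linalg.norm(a[0]-near)<25];return l[0][0] if l else None
for t,a,b in(("infuser_grip",(337,158),(404,205)),("infuser",(335,167),(403,206)),("pitcher_lip",(314,172),(386,188)),("pitcher",(334,217),(387,213)),("pitcher_rim",(338,169),(400,207)),("jug",(320,287),(258,217)),("jug_floor",(316,290),(254,215))):
    u,v=best("side",t,a),best("top",t,b);print(t,u,v)
    if u is not None and v is not None: print("  tri",*tri(S,u,T,v))
    z={"infuser_grip":.186,"infuser":.155,"pitcher_lip":.146,"pitcher":0,"jug":0,"jug_floor":.004,"pitcher_rim":.15}[t]
    for c,w in((S,u),(T,v)):
        if w is not None:print("  atz",atz(c,w,z))
for n,t in(("top","timer"),("side","timer"),("top","jug")):
  for b in masks_of(n,t)[:1]:
    m=b["pixels"];print(t,b["p"],m.sum(),cv2.minEnclosingCircle(np.argwhere(m)[:,::-1].astype(np.float32)))
im=T["pixels"];cr=cv2.resize(im[170:255,350:450],None,fx=5,fy=5,interpolation=cv2.INTER_CUBIC)
sr=cv2.resize(S["pixels"][145:230,290:390],(500,425),interpolation=cv2.INTER_CUBIC)[:, :290]
cv2.imwrite("pics/crop.png",np.hstack([cr,sr]))
# fin: bright pixels within lid
g=im[185:228,380:424].astype(int).sum(2)/3
m=np.zeros(im.shape[:2],np.uint8);m[185:228,380:424]=(g>95)
n,l,st,ce=cv2.connectedComponentsWithStats(m)
for i in range(1,n):
    if st[i][4]>20: print("comp",st[i],ce[i],cv2.minAreaRect(np.argwhere(l==i)[:,::-1].astype(np.float32)))
E
```

```text
infuser_grip [336.  159.1] [403.7 203.7]
  tri [ 0.5277 -0.2016  0.1737] [np.float64(0.0011269039860822032), np.float64(0.0011269039860829584)]
  atz [ 0.5224 -0.1634  0.186 ]
  atz [ 0.5277 -0.1987  0.186 ]
infuser [335.7 167.1] [400.5 205.6]
  tri [ 0.5267 -0.1995  0.1512] [np.float64(0.00018282482681258785), np.float64(0.00018282482681315854)]
  atz [ 0.5253 -0.1885  0.155 ]
  atz [ 0.5266 -0.1986  0.155 ]
pitcher_lip None [389.1 185.8]
  atz [ 0.5718 -0.1777  0.146 ]
pitcher [330.8 213.3] [388.9 211.7]
  tri [ 0.5305 -0.1997  0.0075] [np.float64(0.006318408877194015), np.float64(0.0063184088771944934)]
  atz [ 0.5386 -0.2148  0.    ]
  atz [ 0.5247 -0.2016  0.    ]
pitcher_rim [336.5 168.9] None
  atz [ 0.5229 -0.1884  0.15  ]
jug [320.3 287.2] [257.1 217.1]
  tri [0.5155 0.1403 0.0031] [np.float64(0.0015266341711949324), np.float64(0.001526634171195161)]
  atz [0.5145 0.1364 0.    ]
  atz [0.5172 0.1409 0.    ]
jug_floor None [253.8 216.3]
  atz [0.5192 0.1489 0.004 ]
timer 0.98 540 ((300.3333435058594, 123.33333587646484), 13.499065399169922)
timer 0.79 631 ((227.55914306640625, 240.6595001220703), 14.861416816711426)
jug 0.74 3314 ((250.5, 215.0), 41.00314712524414)
comp [380 185  44  43 449] [409.1559 199.4944] ((401.5, 206.0), (42.0, 43.0), 90.0)
```

View pics/crop.png

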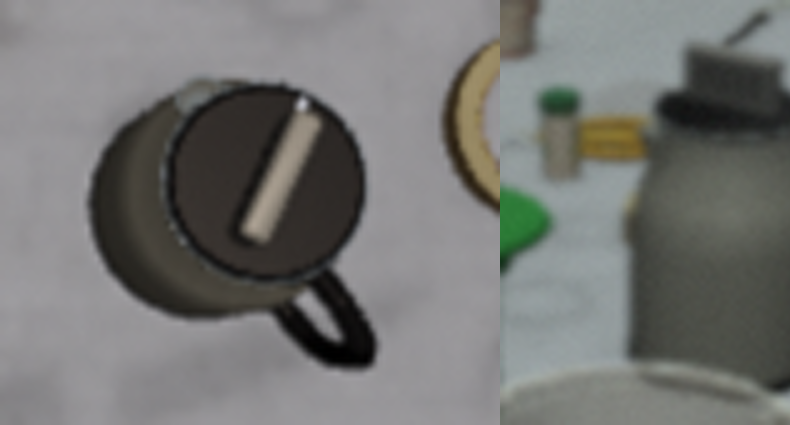

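The crop shows the black lid centred at (403,206), with its beige fin running from (412,193) to (401,217) in the top image. The pitcher's lip is at (389,188) and its handle at (420,240). That is the right infuser.

```bash
python3 - <<'E'
from h import *
np.set_printoptions(precision=4,suppress=True)
T=read_camera("top");S=read_camera("side")
a=atz(T,(350+311/5,170+110/5),.189);b=atz(T,(350+255/5,170+239/5),.189);print(a,b,(a+b)/2,np.linalg.norm(a-b),np.degrees(np.arctan2(*(a-b)[1::-1])))
print("lid",atz(T,(403,206.3),.159),"diam",np.linalg.norm(atz(T,(383,206),.159)-atz(T,(423,206),.159)))
print("jug rim",atz(T,(246,211.5),.135),"floor",atz(T,(255,216),.004))
print("jug handle end",atz(T,(283,241),.12))
print("side px of finctr",proj(S,np.array([.527,-.2,.181])), "jugfloor",proj(S,np.array([.52,.15,.004])))
E
python3 -m creep '[{"offset":[0,0,0],"dr":[0,0,7],"hand":85}]' 40
```

```text
[ 0.5516 -0.2169  0.189 ] [ 0.4983 -0.1911  0.189 ] [ 0.5249 -0.204   0.189 ] 0.05926130286199308 -25.795359081466984
lid [ 0.5246 -0.203   0.159 ] diam 0.0857037727934542
jug rim [0.5218 0.143  0.135 ] floor [0.5199 0.1457 0.004 ]
jug handle end [0.4545 0.0615 0.12  ]
side px of finctr [335.8638 156.6871] jugfloor [316.6614 289.4168]
time: 2.43
position: [0.2463, -0.6284, 0.2313]
tcp_rot: [-0.0, 0.992, 0.126, 0.0]
ft_force: [-0.2, -0.2, -0.0]
width: 0.0851
gripper_force: 0.0
```

```bash
python3 -m creep '[{"offset":[0,0,0],"dr":[0,0,7],"hand":85},{"offset":[0,0,0],"dr":[0,0,7],"hand":85},{"offset":[0,0,0],"dr":[0,0,7],"hand":85},{"offset":[0,0,0],"dr":[0,0,7],"hand":85},{"offset":[0,0,0],"dr":[0,0,7],"hand":85}]' >/dev/null
python3 -m creep '[{"offset":[0,0,0],"dr":[0,0,5],"hand":85},{"offset":[5,-38,0],"dr":[0,0,0],"hand":85},{"offset":[5,-38,0],"dr":[0,0,0],"hand":85},{"offset":[5,-38,0],"dr":[0,0,0],"hand":85},{"offset":[5,-38,0],"dr":[0,0,0],"hand":85}]'
python3 -m creep '[{"offset":[5,-38,0],"dr":[0,0,0],"hand":85},{"offset":[5,-38,0],"dr":[0,0,0],"hand":85},{"offset":[5,-38,0],"dr":[0,0,0],"hand":85},{"offset":[5,-38,0],"dr":[0,0,0],"hand":85},{"offset":[0,0,0],"dr":[0,0,0],"hand":85}]'
cat >> h.py <<'E'
def st(tx=None,ang=None):
    from scipy.spatial.transform import Rotation as Ro
    s=sense();q=np.array(s["tcp_rot"]);R=Ro.from_quat(q[[1,2,3,0]]).as_matrix();p=np.array(s["position"])
    th=np.degrees(np.arctan2(R[1,0],R[0,0]))
    r=np.round
    print("t",s["time"],"p",r(p,4),"th",r(th,1),"tilt",r(np.degrees(np.arccos(min(1,-R[2,2]))),2),"F",r(s["ft_force"],1),"M",r(s["ft_torque"],2),"w",r(s["width"]*1e3,1),"g",r(s["gripper_force"],1),"q",r(s["qpos"],2))
    if tx is not None: print("  go(mm, tool)",r(R.T@(np.array(tx)-p)*1e3,1))
E
python3 -c "
from h import *
st([.525,-.2032,.164])"
```

```text
time: 3.27
position: [0.3308, -0.4985, 0.2313]
tcp_rot: [0.0, 0.975, -0.222, 0.0]
ft_force: [0.1, 0.2, 0.3]
width: 0.085
gripper_force: 0.0
time: 3.68
position: [0.4196, -0.3635, 0.2314]
tcp_rot: [-0.002, 0.976, -0.216, 0.001]
ft_force: [1.0, 0.5, -0.7]
width: 0.0851
gripper_force: 0.0
t 3.6833 p [ 0.4196 -0.3635  0.2314] th -24.9 tilt 0.26 F [ 1.   0.5 -0.7] M [ 0.06 -0.11  0.02] w 85.1 g 0.0 q [ 0.53  0.28  0.09  1.85 -0.03  1.01 -1.37]
  go(mm, tool) [  28.  -189.5   68.3]
```

```bash
python3 -m creep '[{"offset":[6,-38,0],"dr":[0,0,0],"hand":85},{"offset":[6,-38,0],"dr":[0,0,0],"hand":85},{"offset":[6,-38,0],"dr":[0,0,0],"hand":85},{"offset":[6,-38,0],"dr":[0,0,0],"hand":85},{"offset":[4,-38,0],"dr":[0,0,0],"hand":85}]' >/dev/null
python3 -m creep '[{"offset":[0,0,0],"dr":[0,0,0],"hand":85},{"offset":[0,0,0],"dr":[0,0,0],"hand":85}]' >/dev/null
python3 - <<'E'
from h import *
st([.525,-.2032,.164])
T=read_camera("top");S=read_camera("side")
cv2.imwrite("pics/above.png",np.hstack([cv2.resize(T["pixels"][150:260,340:450],(400,400)),cv2.resize(S["pixels"][120:230,280:390],(400,400))]))
E
```

```text
t 4.2667 p [ 0.5225 -0.2096  0.2313] th -25.3 tilt 0.05 F [-0.1 -1.5  0. ] M [-0.06  0.03 -0.04] w 84.5 g 0.0 q [ 0.27  0.29  0.    1.83 -0.    1.02 -1.74]
  go(mm, tool) [-0.5 -6.8 67.3]
```

View pics/above.png

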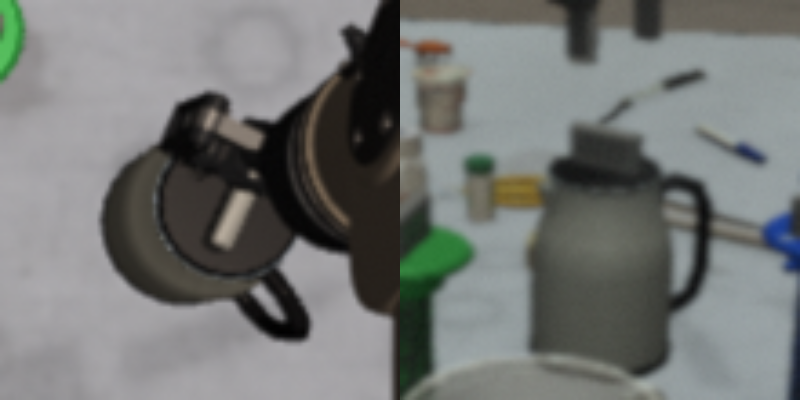

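```bash
python3 -m creep '[{"offset":[0,-7,20],"dr":[0,0,0],"hand":60},{"offset":[0,0,25],"dr":[0,0,0],"hand":40},{"offset":[0,0,15],"dr":[0,0,0],"hand":30},{"offset":[0,0,7],"dr":[0,0,0],"hand":24},{"offset":[0,0,0],"dr":[0,0,0],"hand":24}]' 20 >/dev/null
python3 -m creep '[{"offset":[0,0,0],"dr":[0,0,0],"hand":24},{"offset":[0,0,0],"dr":[0,0,0],"hand":22},{"offset":[0,0,0],"dr":[0,0,0],"hand":20},{"offset":[0,0,0],"dr":[0,0,0],"hand":20}]' >/dev/null
python3 -c "
from h import *
st([.525,-.2032,.164])"
```

```text
t 5.1167 p [ 0.5248 -0.2062  0.1654] th -25.6 tilt 0.11 F [-0.7  0.6  0.6] M [0.   0.03 0.01] w 19.8 g 0.0 q [ 0.27  0.37 -0.    1.89  0.    0.88 -1.75]
  go(mm, tool) [-1.1 -2.8  1.4]
```

```bash
python3 -m creep '[{"offset":[0,0,0],"dr":[0,0,0],"hand":18},{"offset":[0,0,0],"dr":[0,0,0],"hand":17},{"offset":[0,0,0],"dr":[0,0,0],"hand":17}]' >/dev/null
python3 -c "
from h import *
st([.525,-.2032,.164])"
python3 -m creep '[{"offset":[0,0,0],"dr":[0,0,0],"hand":16},{"offset":[0,0,0],"dr":[0,0,0],"hand":15.5},{"offset":[0,0,0],"dr":[0,0,0],"hand":15.5}]' >/dev/null
python3 -c "
from h import *
st()"
```

```text
t 5.3667 p [ 0.5247 -0.2057  0.1647] th -25.6 tilt 0.07 F [-0.1  1.4 -0. ] M [ 0.27 -0.19 -0.04] w 17.2 g 0.6 q [ 0.27  0.37 -0.    1.89  0.    0.88 -1.75]
  go(mm, tool) [-0.8 -2.3  0.8]
t 5.6167 p [ 0.5246 -0.2056  0.1645] th -25.6 tilt 0.04 F [1.1 2.1 1.7] M [ 0.45 -0.27 -0.03] w 15.8 g 1.2 q [ 0.27  0.37 -0.    1.89  0.    0.88 -1.75]
```

```bash
python3 -m creep '[{"offset":[0,-1.5,0],"dr":[0,0,0],"hand":16},{"offset":[0,0,0],"dr":[0,0,0],"hand":16}]' >/dev/null
python3 -c "
from h import *
st()"
python3 -m creep '[{"offset":[0,0,0],"dr":[0,0,0],"hand":10},{"offset":[0,0,0],"dr":[0,0,0],"hand":10},{"offset":[0,0,0],"dr":[0,0,0],"hand":8},{"offset":[0,0,0],"dr":[0,0,0],"hand":8}]' 60 >/dev/null
python3 -c "
from h import *
st()"
```

```text
t 5.7833 p [ 0.5244 -0.2046  0.164 ] th -25.6 tilt 0.06 F [ 0.2  0.4 -0.2] M [ 0.01 -0.01  0.02] w 15.7 g 0.0 q [ 0.26  0.37 -0.    1.89  0.    0.88 -1.76]
t 6.1167 p [ 0.5246 -0.2047  0.1642] th -25.6 tilt 0.02 F [ 0.3 -0.3  0.9] M [ 0.03  0.03 -0.04] w 12.9 g 58.8 q [ 0.26  0.37 -0.    1.89  0.    0.88 -1.76]
```

```bash
R='python3 -c "from h import *;st()"'
python3 -m creep '[{"offset":[0,0,0],"dr":[0,0,-2],"hand":8},{"offset":[0,0,0],"dr":[0,0,-2],"hand":8}]' >/dev/null; eval $R
python3 -m creep '[{"offset":[0,0,0],"dr":[0,0,-2],"hand":8},{"offset":[0,0,0],"dr":[0,0,-2],"hand":8}]' >/dev/null; eval $R
python3 -m creep '[{"offset":[0,0,0],"dr":[0,0,-2],"hand":8},{"offset":[0,0,0],"dr":[0,0,-2],"hand":8}]' >/dev/null; eval $R
```

```text
t 6.2833 p [ 0.5246 -0.2047  0.1642] th -21.5 tilt 0.02 F [-0.3 -0.2  0.7] M [ 0.    0.05 -0.09] w 12.8 g 58.8 q [ 0.28  0.37 -0.02  1.89  0.01  0.88 -1.69]
t 6.45 p [ 0.5246 -0.2047  0.1642] th -17.5 tilt 0.02 F [-0.8  1.1  0.5] M [ 0.09  0.08 -0.03] w 12.9 g 58.8 q [ 0.29  0.37 -0.03  1.89  0.02  0.88 -1.63]
t 6.6167 p [ 0.5246 -0.2047  0.1642] th -13.5 tilt 0.02 F [-0.6  0.5  0.8] M [ 0.03 -0.03 -0.1 ] w 12.6 g 58.8 q [ 0.3   0.37 -0.05  1.89  0.02  0.88 -1.57]
```

```bash
cat > ck.py <<'E'
from h import *
import sys
st();sys.exit(abs(sense()["ft_torque"][2])>0.2)
E
set -e
python3 -m creep '[{"offset":[0,0,0],"dr":[0,0,-1.5],"hand":8},{"offset":[0,0,0],"dr":[0,0,-1],"hand":8}]' >/dev/null; python3 ck.py
python3 -m creep '[{"offset":[0,0,0],"dr":[0,0,-1.5],"hand":8},{"offset":[0,0,0],"dr":[0,0,-1],"hand":8}]' >/dev/null; python3 ck.py
python3 -m creep '[{"offset":[0,0,0],"dr":[0,0,-1.5],"hand":8},{"offset":[0,0,0],"dr":[0,0,-1],"hand":8}]' >/dev/null; python3 ck.py
python3 -m creep '[{"offset":[0,0,0],"dr":[0,0,-1.5],"hand":8},{"offset":[0,0,0],"dr":[0,0,-1],"hand":8}]' >/dev/null; python3 ck.py
python3 -m creep '[{"offset":[0,0,0],"dr":[0,0,-1.5],"hand":8},{"offset":[0,0,0],"dr":[0,0,-1],"hand":8}]' >/dev/null; python3 ck.py
python3 -m creep '[{"offset":[0,0,0],"dr":[0,0,-1.5],"hand":8},{"offset":[0,0,0],"dr":[0,0,-1],"hand":8}]' >/dev/null; python3 ck.py
python3 -m creep '[{"offset":[0,0,0],"dr":[0,0,-1.5],"hand":8},{"offset":[0,0,0],"dr":[0,0,-1],"hand":8}]' >/dev/null; python3 ck.py
python3 -m creep '[{"offset":[0,0,0],"dr":[0,0,-1.5],"hand":8},{"offset":[0,0,0],"dr":[0,0,-1],"hand":8}]' >/dev/null; python3 ck.py
```

```text
t 6.7833 p [ 0.5246 -0.2047  0.1642] th -11.0 tilt 0.02 F [-0. -0. -0.] M [ 0.02  0.11 -0.07] w 12.9 g 58.8 q [ 0.31  0.37 -0.06  1.89  0.03  0.88 -1.53]False
```

```bash
sed -i 's/sys.exit(\(.*\))$/sys.exit(int(\1))/' ck.py
set -e
python3 -m creep '[{"offset":[0,0,0],"dr":[0,0,-1.5],"hand":8},{"offset":[0,0,0],"dr":[0,0,-1],"hand":8}]' >/dev/null; python3 ck.py
python3 -m creep '[{"offset":[0,0,0],"dr":[0,0,-1.5],"hand":8},{"offset":[0,0,0],"dr":[0,0,-1],"hand":8}]' >/dev/null; python3 ck.py
python3 -m creep '[{"offset":[0,0,0],"dr":[0,0,-1.5],"hand":8},{"offset":[0,0,0],"dr":[0,0,-1],"hand":8}]' >/dev/null; python3 ck.py
python3 -m creep '[{"offset":[0,0,0],"dr":[0,0,-1.5],"hand":8},{"offset":[0,0,0],"dr":[0,0,-1],"hand":8}]' >/dev/null; python3 ck.py
python3 -m creep '[{"offset":[0,0,0],"dr":[0,0,-1.5],"hand":8},{"offset":[0,0,0],"dr":[0,0,-1],"hand":8}]' >/dev/null; python3 ck.py
python3 -m creep '[{"offset":[0,0,0],"dr":[0,0,-1.5],"hand":8},{"offset":[0,0,0],"dr":[0,0,-1],"hand":8}]' >/dev/null; python3 ck.py
python3 -m creep '[{"offset":[0,0,0],"dr":[0,0,-1.5],"hand":8},{"offset":[0,0,0],"dr":[0,0,-1],"hand":8}]' >/dev/null; python3 ck.py
python3 -m creep '[{"offset":[0,0,0],"dr":[0,0,-1.5],"hand":8},{"offset":[0,0,0],"dr":[0,0,-1],"hand":8}]' >/dev/null; python3 ck.py
```

```text
t 6.95 p [ 0.5247 -0.2046  0.1642] th -8.5 tilt 0.01 F [-0.2 -0.4 -0.4] M [ 0.03  0.08 -0.  ] w 13.0 g 58.7 q [ 0.31  0.37 -0.07  1.89  0.03  0.88 -1.49]
t 7.1167 p [ 0.5247 -0.2045  0.1643] th -6.0 tilt 0.01 F [-0.   0.3 -0.6] M [ 0.01  0.07 -0.07] w 13.1 g 58.7 q [ 0.32  0.37 -0.07  1.89  0.03  0.88 -1.45]
t 7.2833 p [ 0.5248 -0.2045  0.1643] th -3.5 tilt 0.01 F [ 0.2 -0.   0.9] M [ 0.01  0.11 -0.03] w 13.1 g 58.7 q [ 0.33  0.37 -0.08  1.89  0.04  0.88 -1.41]
t 7.45 p [ 0.5248 -0.2045  0.1643] th -0.9 tilt 0.0 F [-1.2  0.5  0.6] M [-0.01  0.06 -0.04] w 13.0 g 58.7 q [ 0.34  0.37 -0.09  1.89  0.04  0.88 -1.37]
t 7.6167 p [ 0.5248 -0.2046  0.1643] th 1.5 tilt 0.0 F [0.8 0.5 0.6] M [ 0.04  0.11 -0.06] w 12.5 g 58.7 q [ 0.34  0.37 -0.1   1.89  0.05  0.88 -1.33]
t 7.7833 p [ 0.5248 -0.2046  0.1643] th 4.0 tilt 0.0 F [-0.8  0.5  0.6] M [-0.03  0.05 -0.03] w 12.8 g 58.7 q [ 0.35  0.37 -0.11  1.89  0.05  0.89 -1.29]
t 7.95 p [ 0.5248 -0.2045  0.1643] th 6.6 tilt 0.0 F [-0.3  0.1 -0.2] M [-0.02  0.06 -0.04] w 13.1 g 58.7 q [ 0.36  0.37 -0.12  1.89  0.06  0.89 -1.25]
t 8.1167 p [ 0.5248 -0.2045  0.1643] th 9.1 tilt 0.0 F [ 0.5 -0.2  0.4] M [ 0.03  0.04 -0.07] w 12.6 g 58.6 q [ 0.36  0.37 -0.13  1.88  0.06  0.89 -1.21]
```

```bash

set -e
python3 -m creep '[{"offset":[0,0,0],"dr":[0,0,-1.5],"hand":8},{"offset":[0,0,0],"dr":[0,0,-1],"hand":8}]' >/dev/null; python3 ck.py
python3 -m creep '[{"offset":[0,0,0],"dr":[0,0,-1.5],"hand":8},{"offset":[0,0,0],"dr":[0,0,-1],"hand":8}]' >/dev/null; python3 ck.py
python3 -m creep '[{"offset":[0,0,0],"dr":[0,0,-1.5],"hand":8},{"offset":[0,0,0],"dr":[0,0,-1],"hand":8}]' >/dev/null; python3 ck.py
python3 -m creep '[{"offset":[0,0,0],"dr":[0,0,-1.5],"hand":8},{"offset":[0,0,0],"dr":[0,0,-1],"hand":8}]' >/dev/null; python3 ck.py
python3 -m creep '[{"offset":[0,0,0],"dr":[0,0,-1.5],"hand":8},{"offset":[0,0,0],"dr":[0,0,-1],"hand":8}]' >/dev/null; python3 ck.py
python3 -m creep '[{"offset":[0,0,0],"dr":[0,0,-1.5],"hand":8},{"offset":[0,0,0],"dr":[0,0,-1],"hand":8}]' >/dev/null; python3 ck.py
python3 -m creep '[{"offset":[0,0,0],"dr":[0,0,-1.5],"hand":8},{"offset":[0,0,0],"dr":[0,0,-1],"hand":8}]' >/dev/null; python3 ck.py
python3 -m creep '[{"offset":[0,0,0],"dr":[0,0,-1.5],"hand":8},{"offset":[0,0,0],"dr":[0,0,-1],"hand":8}]' >/dev/null; python3 ck.py
python3 -m creep '[{"offset":[0,0,0],"dr":[0,0,-1.5],"hand":8},{"offset":[0,0,0],"dr":[0,0,-1],"hand":8}]' >/dev/null; python3 ck.py
python3 -m creep '[{"offset":[0,0,0],"dr":[0,0,-1.5],"hand":8},{"offset":[0,0,0],"dr":[0,0,-1],"hand":8}]' >/dev/null; python3 ck.py
```

```text
t 8.2833 p [ 0.5248 -0.2046  0.1643] th 11.5 tilt 0.0 F [ 0.7 -0.3 -0.5] M [-0.02  0.05 -0.04] w 13.0 g 58.6 q [ 0.37  0.37 -0.14  1.88  0.06  0.89 -1.17]
t 8.45 p [ 0.5248 -0.2045  0.1643] th 14.1 tilt 0.0 F [-0.6  0.3 -0.5] M [-0.02  0.01  0.02] w 12.6 g 58.6 q [ 0.38  0.37 -0.15  1.88  0.07  0.89 -1.13]
t 8.6167 p [ 0.5248 -0.2045  0.1643] th 16.5 tilt 0.0 F [-1.  -0.4 -0.2] M [ 0.    0.05 -0.  ] w 12.8 g 58.6 q [ 0.39  0.38 -0.16  1.88  0.07  0.89 -1.09]
t 8.7833 p [ 0.5248 -0.2045  0.1643] th 19.1 tilt 0.0 F [-0.3 -0.4 -1.7] M [-0.07  0.04 -0.11] w 13.2 g 58.6 q [ 0.39  0.38 -0.17  1.88  0.08  0.89 -1.05]
t 8.95 p [ 0.5248 -0.2045  0.1643] th 21.6 tilt 0.0 F [ 0.2  0.6 -0.8] M [ 0.05  0.08 -0.02] w 12.6 g 58.6 q [ 0.4   0.38 -0.17  1.88  0.08  0.89 -1.01]
t 9.1167 p [ 0.5248 -0.2045  0.1643] th 24.1 tilt 0.0 F [-0.5  0.7 -0.5] M [-0.02  0.03 -0.02] w 13.0 g 58.6 q [ 0.41  0.38 -0.18  1.88  0.09  0.89 -0.97]
t 9.2833 p [ 0.5248 -0.2045  0.1643] th 26.6 tilt 0.0 F [ 1.  -0.3 -0.8] M [ 0.06  0.11 -0.08] w 12.9 g 58.6 q [ 0.41  0.38 -0.19  1.88  0.09  0.89 -0.93]
t 9.45 p [ 0.5246 -0.2042  0.1642] th 29.0 tilt 0.05 F [-1.   1.9  0.9] M [ 0.38  0.34 -0.14] w 12.9 g 58.8 q [ 0.42  0.38 -0.2   1.88  0.09  0.89 -0.89]
t 9.6167 p [ 0.5246 -0.2042  0.1643] th 31.5 tilt 0.05 F [-1.2  1.3  0.6] M [ 0.46  0.38 -0.85] w 12.7 g 60.1 q [ 0.43  0.38 -0.21  1.88  0.1   0.89 -0.85]
```

```bash

python3 -m creep '[{"offset":[0,0,0],"dr":[0,0,1],"hand":8},{"offset":[0,0,0],"dr":[0,0,1],"hand":8},{"offset":[0,0,0],"dr":[0,0,0],"hand":8}]' >/dev/null; python3 ck.py
python3 - <<'E'
from h import *
T=read_camera("top");S=read_camera("side")
s0=cv2.imread("pics/side0.png");t0=cv2.imread("pics/top0.png")
f=lambda i:cv2.resize(i[145:235,295:385],(380,300))
g=lambda i:cv2.resize(i[175:250,355:450],(380,300))
cv2.imwrite("pics/cmp.png",np.vstack([np.hstack([f(s0),f(S["pixels"])]),np.hstack([g(t0),g(T["pixels"])])]))
E
```

```text
t 9.8667 p [ 0.5247 -0.2043  0.1642] th 29.4 tilt 0.02 F [-0.5  1.6  0.7] M [ 0.51  0.46 -0.1 ] w 12.9 g 58.8 q [ 0.42  0.38 -0.2   1.88  0.1   0.89 -0.88]
```

View pics/cmp.png

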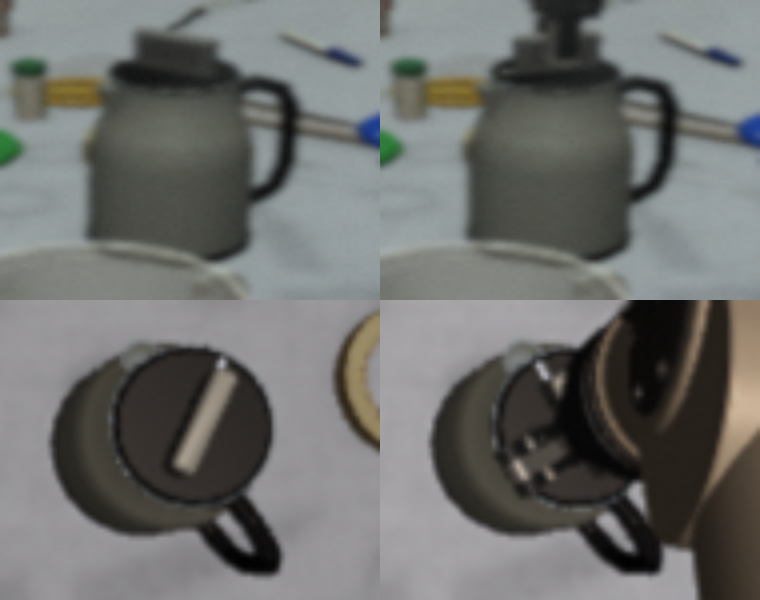

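The pitcher and its handle sit exactly where they were in both views, and the fin has turned about 55° to the stop. Next is a gentle lift with a force check.

```bash
sed 's/abs(.*)>0.2/sense()["ft_force"][2]<-9/' ck.py > cl.py; tail -1 cl.py
set -e
python3 -m creep '[{"offset":[0,0,-1],"dr":[0,0,0],"hand":8},{"offset":[0,0,-1],"dr":[0,0,0],"hand":8},{"offset":[0,0,0],"dr":[0,0,0],"hand":8}]' >/dev/null; python3 cl.py
python3 -m creep '[{"offset":[0,0,-1],"dr":[0,0,0],"hand":8},{"offset":[0,0,-1],"dr":[0,0,0],"hand":8}]' >/dev/null; python3 cl.py
python3 -m creep '[{"offset":[0,0,-1],"dr":[0,0,0],"hand":8},{"offset":[0,0,-1],"dr":[0,0,0],"hand":8}]' >/dev/null; python3 cl.py
python3 -m creep '[{"offset":[0,0,-2],"dr":[0,0,0],"hand":8},{"offset":[0,0,-2],"dr":[0,0,0],"hand":8}]' >/dev/null; python3 cl.py
python3 -m creep '[{"offset":[0,0,-3],"dr":[0,0,0],"hand":8},{"offset":[0,0,-3],"dr":[0,0,0],"hand":8}]' >/dev/null; python3 cl.py
python3 -m creep '[{"offset":[0,0,-4],"dr":[0,0,0],"hand":8},{"offset":[0,0,-4],"dr":[0,0,0],"hand":8}]' >/dev/null; python3 cl.py
```

```text
st();sys.exit(int(sense()["ft_force"][2]<-9))
t 10.2167 p [ 0.5245 -0.2044  0.1659] th 29.4 tilt 0.05 F [-1.6  1.8 -4.6] M [ 0.5   0.28 -0.08] w 12.3 g 58.4 q [ 0.42  0.38 -0.2   1.88  0.09  0.9  -0.88]
t 10.3833 p [ 0.5245 -0.2044  0.168 ] th 29.4 tilt 0.05 F [-1.2  1.6 -3.8] M [ 0.44  0.26 -0.13] w 12.9 g 58.4 q [ 0.42  0.37 -0.2   1.88  0.09  0.9  -0.88]
t 10.55 p [ 0.5246 -0.2045  0.1702] th 29.4 tilt 0.03 F [-0.7  2.1 -5.4] M [ 0.57  0.3  -0.12] w 12.9 g 58.4 q [ 0.42  0.37 -0.2   1.88  0.09  0.9  -0.88]
t 10.7167 p [ 0.5247 -0.2044  0.1744] th 29.4 tilt 0.01 F [-1.5  1.8 -4.3] M [ 0.6   0.26 -0.13] w 12.9 g 58.4 q [ 0.42  0.37 -0.2   1.87  0.09  0.91 -0.88]
t 10.8833 p [ 0.5254 -0.205   0.1811] th 29.4 tilt 0.1 F [ 0.8 -0.3 -1.2] M [-0.05 -0.03 -0.03] w 12.7 g 58.8 q [ 0.43  0.36 -0.2   1.87  0.09  0.92 -0.88]
t 11.05 p [ 0.5256 -0.2052  0.1895] th 29.4 tilt 0.13 F [-0.8 -0.4 -0.8] M [-0.03  0.03  0.05] w 13.1 g 58.8 q [ 0.43  0.35 -0.2   1.86  0.09  0.94 -0.88]
```

```bash
set -e
python3 -m creep '[{"offset":[0,0,-6],"dr":[0,0,0],"hand":8},{"offset":[0,0,-8],"dr":[0,0,0],"hand":8},{"offset":[0,0,-8],"dr":[0,0,0],"hand":8}]' >/dev/null; python3 cl.py
python3 -m creep '[{"offset":[0,0,-10],"dr":[0,0,0],"hand":8},{"offset":[0,0,-10],"dr":[0,0,0],"hand":8},{"offset":[0,0,-10],"dr":[0,0,0],"hand":8},{"offset":[0,0,-10],"dr":[0,0,0],"hand":8}]' >/dev/null; python3 cl.py
python3 -m creep '[{"offset":[0,0,-10],"dr":[0,0,0],"hand":8},{"offset":[0,0,-10],"dr":[0,0,0],"hand":8},{"offset":[0,0,-10],"dr":[0,0,0],"hand":8},{"offset":[0,0,-10],"dr":[0,0,0],"hand":8},{"offset":[0,0,-10],"dr":[0,0,0],"hand":8}]' >/dev/null; python3 cl.py
python3 -m creep '[{"offset":[0,0,-12],"dr":[0,0,0],"hand":8},{"offset":[0,0,-12],"dr":[0,0,0],"hand":8},{"offset":[0,0,-12],"dr":[0,0,0],"hand":8},{"offset":[0,0,-6],"dr":[0,0,0],"hand":8},{"offset":[0,0,0],"dr":[0,0,0],"hand":8}]' >/dev/null; python3 cl.py
python3 - <<'E'
from h import *
S=read_camera("side");cv2.imwrite("pics/lift.png",cv2.resize(S["pixels"][80:320,240:440],(600,600)*1 if 0 else (500,600)))
E
```

```text
t 11.3 p [ 0.525  -0.2047  0.2113] th 29.4 tilt 0.04 F [ 0.5 -0.1 -0.7] M [ 0.02 -0.02 -0.01] w 13.0 g 58.8 q [ 0.43  0.32 -0.21  1.84  0.08  0.99 -0.87]
t 11.6333 p [ 0.525  -0.2046  0.2516] th 29.4 tilt 0.04 F [ 1.  -0.8 -2.2] M [-0.    0.02 -0.02] w 12.9 g 58.8 q [ 0.43  0.28 -0.21  1.79  0.07  1.07 -0.86]
t 12.05 p [ 0.5248 -0.2045  0.3013] th 29.4 tilt 0.0 F [-0.3 -0.7 -2.3] M [ 0.02 -0.04 -0.01] w 12.6 g 58.8 q [ 0.43  0.24 -0.21  1.73  0.05  1.17 -0.85]
t 12.4667 p [ 0.5257 -0.2047  0.3444] th 29.4 tilt 0.18 F [ 0.2  0.2 -1.7] M [-0.04 -0.04  0.03] w 13.0 g 58.8 q [ 0.43  0.22 -0.21  1.67  0.05  1.26 -0.84]
```

View pics/lift.png

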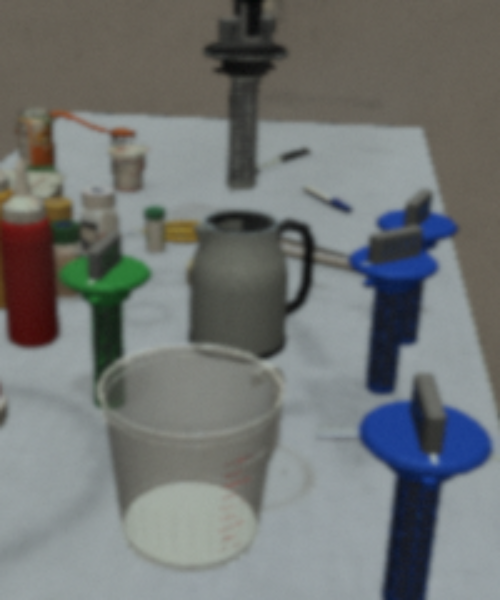

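The infuser hangs free above the pitcher, with its foot at crop (241,187). The pitcher is standing and the jug is at (195,450). Moving over the jug.

```bash
set -e
python3 -m creep '[{"offset":[6,-11,0],"dr":[0,0,0],"hand":8},{"offset":[12,-22,0],"dr":[0,0,0],"hand":8},{"offset":[12,-22,0],"dr":[0,0,0],"hand":8},{"offset":[12,-22,0],"dr":[0,0,0],"hand":8},{"offset":[12,-22,0],"dr":[0,0,0],"hand":8}]' >/dev/null
python3 -m creep '[{"offset":[12,-22,0],"dr":[0,0,0],"hand":8},{"offset":[12,-22,0],"dr":[0,0,0],"hand":8},{"offset":[12,-22,0],"dr":[0,0,0],"hand":8},{"offset":[12,-22,0],"dr":[0,0,0],"hand":8},{"offset":[12,-22,0],"dr":[0,0,0],"hand":8}]' >/dev/null
python3 -m creep '[{"offset":[12,-22,0],"dr":[0,0,0],"hand":8},{"offset":[12,-22,0],"dr":[0,0,0],"hand":8},{"offset":[12,-22,0],"dr":[0,0,0],"hand":8},{"offset":[6,-11,0],"dr":[0,0,0],"hand":8},{"offset":[6,-11,0],"dr":[0,0,0],"hand":8}]' >/dev/null
python3 -m creep '[{"offset":[0,0,0],"dr":[0,0,0],"hand":8},{"offset":[0,0,0],"dr":[0,0,0],"hand":8}]' >/dev/null
python3 - <<'E'
from h import *
st([.521,.145,.344])
S=read_camera("side");T=read_camera("top")
cv2.imwrite("pics/overjug.png",np.hstack([cv2.resize(S["pixels"][60:320,230:400],(392,600)),cv2.resize(T["pixels"][150:280,195:280],(392,600))]))
E
```

```text
t 13.9333 p [0.5192 0.1345 0.3416] th 29.5 tilt 0.09 F [ 0.8 -0.4 -2.1] M [-0.04  0.01 -0.07] w 12.9 g 58.8 q [ 0.01  0.19 -0.44  1.72  0.09  1.25 -1.51]
  go(mm, tool) [ 6.7 -8.2 -2.5]
```

View pics/overjug.png

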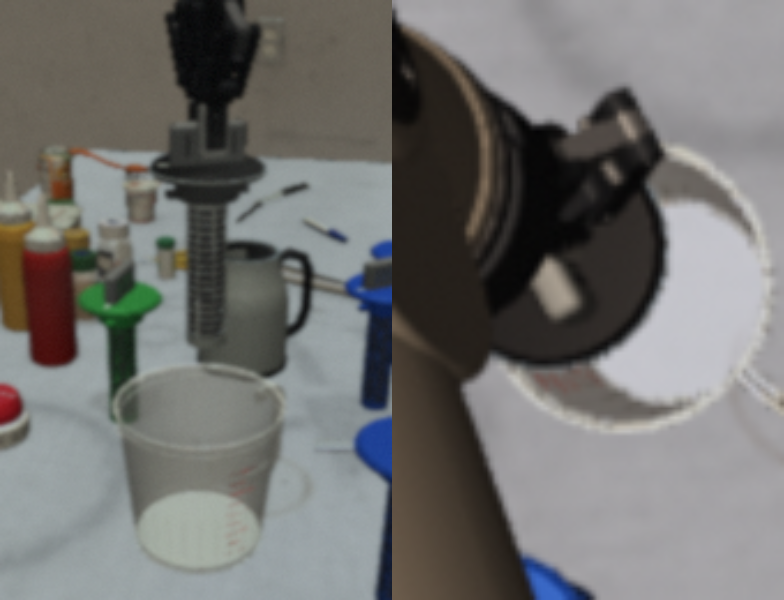

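The side view shows the infuser upright over the jug at crop (205,340) and the jug mouth at (200,405). It needs about 10 mm more sideways before lowering.

```bash
set -e
python3 -m creep '[{"offset":[4,-4,0],"dr":[0,0,0],"hand":8},{"offset":[3,-4,0],"dr":[0,0,0],"hand":8},{"offset":[0,0,0],"dr":[0,0,0],"hand":8},{"offset":[0,0,0],"dr":[0,0,0],"hand":8}]' >/dev/null
python3 -c "
from h import *
st([.521,.145,.158])"
python3 -m creep '[{"offset":[0,0,10],"dr":[0,0,0],"hand":8},{"offset":[0,0,15],"dr":[0,0,0],"hand":8},{"offset":[0,0,15],"dr":[0,0,0],"hand":8},{"offset":[0,0,10],"dr":[0,0,0],"hand":8},{"offset":[0,0,0],"dr":[0,0,0],"hand":8}]' >/dev/null
python3 -c "
from h import *
st([.521,.145,.158])
S=read_camera('side');T=read_camera('top')
cv2.imwrite('pics/mid.png',np.hstack([cv2.resize(S['pixels'][60:320,230:400],(392,600)),cv2.resize(T['pixels'][150:280,195:280],(392,600))]))"
```

```text
t 14.3667 p [0.5223 0.1444 0.3423] th 29.4 tilt 0.01 F [ 0.4 -0.1 -1.9] M [-0.06 -0.04 -0.02] w 12.7 g 58.8 q [-0.    0.2  -0.45  1.7   0.09  1.26 -1.53]
  go(mm, tool) [ -0.8  -1.1 184.3]
t 14.7833 p [0.5208 0.1432 0.2894] th 29.4 tilt 0.27 F [-0.2 -0.1 -1.6] M [-0.03 -0.01 -0.05] w 13.3 g 58.7 q [-0.01  0.24 -0.45  1.78  0.11  1.15 -1.55]
  go(mm, tool) [  1.7  -1.4 131.4]
```

View pics/mid.png

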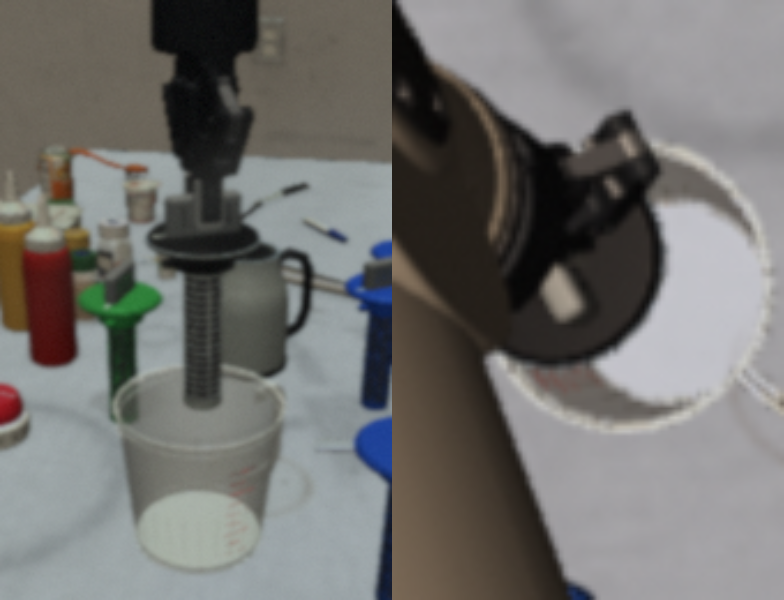

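The foot is at the jug mouth's centre, crop (202,400) against (200,405), and the infuser is vertical. Lowering.

```bash
sed 's/abs(.*)>0.2/sense()["ft_force"][2]>1.5/' ck.py > cd.py
set -e
python3 -m creep '[{"offset":[1,-1,10],"dr":[0,0,0],"hand":8},{"offset":[0,0,15],"dr":[0,0,0],"hand":8},{"offset":[0,0,15],"dr":[0,0,0],"hand":8},{"offset":[0,0,15],"dr":[0,0,0],"hand":8},{"offset":[0,0,15],"dr":[0,0,0],"hand":8}]' >/dev/null; python3 cd.py
python3 -m creep '[{"offset":[0,0,15],"dr":[0,0,0],"hand":8},{"offset":[0,0,15],"dr":[0,0,0],"hand":8},{"offset":[0,0,10],"dr":[0,0,0],"hand":8},{"offset":[0,0,5],"dr":[0,0,0],"hand":8},{"offset":[0,0,0],"dr":[0,0,0],"hand":8}]' >/dev/null; python3 cd.py
python3 -m creep '[{"offset":[0,0,2],"dr":[0,0,0],"hand":8},{"offset":[0,0,2],"dr":[0,0,0],"hand":8},{"offset":[0,0,0],"dr":[0,0,0],"hand":8}]' >/dev/null; python3 cd.py
python3 -m creep '[{"offset":[0,0,1],"dr":[0,0,0],"hand":8},{"offset":[0,0,1],"dr":[0,0,0],"hand":8}]' >/dev/null; python3 cd.py
python3 -m creep '[{"offset":[0,0,1],"dr":[0,0,0],"hand":8},{"offset":[0,0,1],"dr":[0,0,0],"hand":8}]' >/dev/null; python3 cd.py
python3 -m creep '[{"offset":[0,0,1],"dr":[0,0,0],"hand":8},{"offset":[0,0,0],"dr":[0,0,0],"hand":8}]' >/dev/null; python3 cd.py
python3 -m creep '[{"offset":[0,0,1],"dr":[0,0,0],"hand":8},{"offset":[0,0,0],"dr":[0,0,0],"hand":8}]' >/dev/null; python3 cd.py
python3 -m creep '[{"offset":[0,0,1],"dr":[0,0,0],"hand":8},{"offset":[0,0,0],"dr":[0,0,0],"hand":8}]' >/dev/null; python3 cd.py
python3 -m creep '[{"offset":[0,0,1],"dr":[0,0,0],"hand":8},{"offset":[0,0,0],"dr":[0,0,0],"hand":8}]' >/dev/null; python3 cd.py
python3 -m creep '[{"offset":[0,0,1],"dr":[0,0,0],"hand":8},{"offset":[0,0,0],"dr":[0,0,0],"hand":8}]' >/dev/null; python3 cd.py
python3 -m creep '[{"offset":[0,0,1],"dr":[0,0,0],"hand":8},{"offset":[0,0,0],"dr":[0,0,0],"hand":8}]' >/dev/null; python3 cd.py
```

```text
t 15.3 p [0.5231 0.1458 0.2219] th 29.4 tilt 0.09 F [-1.1 -0.3 -2.2] M [ 0.05 -0.    0.08] w 13.1 g 58.9 q [-0.02  0.3  -0.44  1.86  0.15  1.01 -1.58]
t 15.7167 p [0.5222 0.1454 0.1764] th 29.4 tilt 0.08 F [ 0.8  0.3 -1. ] M [ 0.03  0.03 -0.03] w 12.8 g 58.8 q [-0.03  0.36 -0.43  1.91  0.18  0.92 -1.61]
t 15.9667 p [0.523  0.1456 0.1737] th 29.4 tilt 0.05 F [ 0.1 -0.2 -1.7] M [0.02 0.03 0.03] w 12.5 g 58.8 q [-0.04  0.36 -0.43  1.91  0.19  0.91 -1.61]
t 16.1333 p [0.5229 0.1456 0.1717] th 29.4 tilt 0.05 F [ 0.8 -0.4 -2.6] M [ 0.04  0.04 -0.04] w 12.7 g 58.8 q [-0.04  0.36 -0.43  1.91  0.19  0.91 -1.62]
t 16.3 p [0.5227 0.1455 0.1693] th 29.4 tilt 0.01 F [-0.2  0.5 -1.6] M [-0.08 -0.03 -0.02] w 13.2 g 58.8 q [-0.04  0.37 -0.43  1.91  0.19  0.9  -1.62]
t 16.4667 p [0.5225 0.1454 0.1681] th 29.4 tilt 0.02 F [-0.6  0.7 -1.5] M [-0.01  0.02 -0.03] w 13.0 g 58.8 q [-0.04  0.37 -0.43  1.91  0.19  0.9  -1.62]
t 16.6333 p [0.5226 0.1455 0.1671] th 29.4 tilt 0.01 F [ 0.3 -0.5 -1.7] M [ 0.02  0.01 -0.  ] w 12.7 g 58.8 q [-0.04  0.37 -0.43  1.91  0.19  0.9  -1.62]
t 16.8 p [0.5225 0.1455 0.1661] th 29.4 tilt 0.01 F [ 0.8 -0.1 -1.3] M [ 0.01 -0.    0.04] w 13.4 g 58.8 q [-0.04  0.37 -0.43  1.91  0.19  0.9  -1.62]
t 16.9667 p [0.5225 0.1454 0.1651] th 29.4 tilt 0.01 F [ 0.4  0.2 -2.2] M [0.03 0.05 0.03] w 13.1 g 58.8 q [-0.04  0.37 -0.43  1.92  0.19  0.9  -1.62]
t 17.1333 p [0.5226 0.1455 0.1641] th 29.4 tilt 0.01 F [ 0.7 -0.1 -1.9] M [-0.04  0.02 -0.03] w 12.6 g 58.8 q [-0.04  0.37 -0.43  1.92  0.19  0.89 -1.62]
t 17.3 p [0.5225 0.1455 0.1631] th 29.4 tilt 0.01 F [ 1.  -0.3 -2.3] M [-0.01 -0.05  0.01] w 12.6 g 58.8 q [-0.04  0.37 -0.43  1.92  0.2   0.89 -1.62]
```

```bash
set -e
for i in 1; do
python3 -m creep '[{"offset":[0,0,1],"dr":[0,0,0],"hand":8},{"offset":[0,0,1],"dr":[0,0,0],"hand":8}]' >/dev/null; python3 cd.py
python3 -m creep '[{"offset":[0,0,1],"dr":[0,0,0],"hand":8},{"offset":[0,0,0],"dr":[0,0,0],"hand":8}]' >/dev/null; python3 cd.py
python3 -m creep '[{"offset":[0,0,1],"dr":[0,0,0],"hand":8},{"offset":[0,0,0],"dr":[0,0,0],"hand":8}]' >/dev/null; python3 cd.py
python3 -m creep '[{"offset":[0,0,0.7],"dr":[0,0,0],"hand":8},{"offset":[0,0,0],"dr":[0,0,0],"hand":8}]' >/dev/null; python3 cd.py
python3 -m creep '[{"offset":[0,0,0.7],"dr":[0,0,0],"hand":8},{"offset":[0,0,0],"dr":[0,0,0],"hand":8}]' >/dev/null; python3 cd.py
python3 -m creep '[{"offset":[0,0,0.7],"dr":[0,0,0],"hand":8},{"offset":[0,0,0],"dr":[0,0,0],"hand":8}]' >/dev/null; python3 cd.py
python3 -m creep '[{"offset":[0,0,0.7],"dr":[0,0,0],"hand":8},{"offset":[0,0,0],"dr":[0,0,0],"hand":8}]' >/dev/null; python3 cd.py
python3 -m creep '[{"offset":[0,0,0.7],"dr":[0,0,0],"hand":8},{"offset":[0,0,0],"dr":[0,0,0],"hand":8}]' >/dev/null; python3 cd.py
done
```

```text
t 17.4667 p [0.5227 0.1455 0.1613] th 29.4 tilt 0.01 F [-0.3 -1.  -1.8] M [-0.03 -0.01 -0.04] w 12.6 g 58.8 q [-0.04  0.38 -0.43  1.92  0.2   0.89 -1.62]
t 17.6333 p [0.5225 0.1455 0.16  ] th 29.4 tilt 0.02 F [ 0.4 -0.4 -1.4] M [-0.05 -0.02  0.01] w 12.8 g 58.8 q [-0.04  0.38 -0.43  1.92  0.2   0.89 -1.62]
t 17.8 p [0.5229 0.1457 0.1596] th 29.4 tilt 0.05 F [-0.1 -0.2  0.6] M [0.02 0.04 0.04] w 13.0 g 59.1 q [-0.04  0.38 -0.43  1.92  0.2   0.88 -1.62]
t 17.9667 p [0.5232 0.1459 0.1596] th 29.4 tilt 0.09 F [-1.8  0.3  5.8] M [-0.14  0.42 -0.01] w 13.1 g 60.0 q [-0.04  0.38 -0.43  1.92  0.2   0.88 -1.62]
```

Foot contact is felt at TCP z 0.1596, as expected. I'll ease off slightly and open.

```bash
set -e
python3 -m creep '[{"offset":[0,0,-0.7],"dr":[0,0,0],"hand":8},{"offset":[0,0,0],"dr":[0,0,0],"hand":8}]' 20 >/dev/null; python3 cd.py
python3 -m creep '[{"offset":[0,0,0],"dr":[0,0,0],"hand":16},{"offset":[0,0,0],"dr":[0,0,0],"hand":18},{"offset":[0,0,0],"dr":[0,0,0],"hand":22},{"offset":[0,0,0],"dr":[0,0,0],"hand":26},{"offset":[0,0,0],"dr":[0,0,0],"hand":32}]' >/dev/null; python3 cd.py
python3 -m creep '[{"offset":[0,0,-2],"dr":[0,0,0],"hand":40},{"offset":[0,0,-5],"dr":[0,0,0],"hand":40},{"offset":[0,0,-10],"dr":[0,0,0],"hand":40},{"offset":[0,0,-20],"dr":[0,0,0],"hand":40},{"offset":[0,0,-30],"dr":[0,0,0],"hand":40}]' >/dev/null; python3 cd.py
python3 -m creep '[{"offset":[0,0,-35],"dr":[0,0,0],"hand":40},{"offset":[0,0,-35],"dr":[0,0,0],"hand":40},{"offset":[0,0,-20],"dr":[0,0,0],"hand":40},{"offset":[0,0,0],"dr":[0,0,0],"hand":40},{"offset":[0,0,0],"dr":[0,0,0],"hand":40}]' >/dev/null; python3 cd.py
python3 - <<'E'
from h import *
S=read_camera("side");T=read_camera("top")
cv2.imwrite("pics/end.png",np.hstack([cv2.resize(S["pixels"][100:330,205:435],(500,500)),cv2.resize(T["pixels"][95:255,200:296],(300,500))]))
E
```

```text
t 18.1333 p [0.5229 0.1456 0.1596] th 29.4 tilt 0.04 F [0.1 0.4 2.2] M [-0.01  0.09  0.01] w 12.8 g 59.4 q [-0.04  0.38 -0.43  1.92  0.2   0.88 -1.62]
```

```bash
python3 -m creep '[{"offset":[0,0,0],"dr":[0,0,0],"hand":16},{"offset":[0,0,0],"dr":[0,0,0],"hand":18},{"offset":[0,0,0],"dr":[0,0,0],"hand":22},{"offset":[0,0,0],"dr":[0,0,0],"hand":26},{"offset":[0,0,0],"dr":[0,0,0],"hand":32}]' >/dev/null; python3 cd.py
python3 -m creep '[{"offset":[0,0,-2],"dr":[0,0,0],"hand":40},{"offset":[0,0,-5],"dr":[0,0,0],"hand":40},{"offset":[0,0,-10],"dr":[0,0,0],"hand":40},{"offset":[0,0,-20],"dr":[0,0,0],"hand":40},{"offset":[0,0,-30],"dr":[0,0,0],"hand":40}]' >/dev/null; python3 cd.py
python3 -m creep '[{"offset":[0,0,-35],"dr":[0,0,0],"hand":40},{"offset":[0,0,-35],"dr":[0,0,0],"hand":40},{"offset":[0,0,-20],"dr":[0,0,0],"hand":40},{"offset":[0,0,0],"dr":[0,0,0],"hand":40},{"offset":[0,0,0],"dr":[0,0,0],"hand":40}]' >/dev/null; python3 cd.py
python3 - <<'E'
from h import *
S=read_camera("side");T=read_camera("top")
cv2.imwrite("pics/end.png",np.hstack([cv2.resize(S["pixels"][100:330,205:435],(500,500)),cv2.resize(T["pixels"][95:255,200:296],(300,500))]))
E
```

```text
t 18.55 p [0.5226 0.1455 0.1592] th 29.4 tilt 0.01 F [-0.5  0.4  0.5] M [ 0.02 -0.03  0.02] w 32.1 g 0.0 q [-0.04  0.38 -0.43  1.92  0.2   0.88 -1.62]
t 18.9667 p [0.5212 0.145  0.2258] th 29.4 tilt 0.24 F [ 0.4 -0.2 -0.7] M [0.02 0.06 0.04] w 39.9 g 0.0 q [-0.02  0.3  -0.44  1.86  0.15  1.02 -1.58]
t 19.3833 p [0.5232 0.1459 0.3185] th 29.4 tilt 0.22 F [-0.5 -0.3 -0.7] M [-0.05 -0.    0.03] w 39.9 g 0.0 q [-0.    0.22 -0.45  1.74  0.1   1.2  -1.54]
```

View pics/end.png

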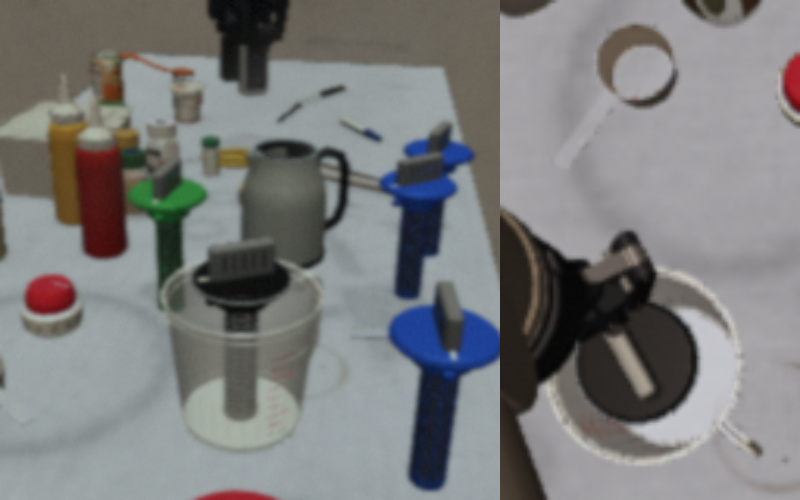

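The infuser stands upright in the jug, with its foot at (240,415) on the white floor. The pitcher, jug and other items are in place, and the gripper is clear above.

```bash
python3 -c "
from plant import *
print(close_job())"
```

```text
the job is handed in; nothing more can be done
None
```

The job is handed in: I turned the lid about 55° anticlockwise to its stop and stood the infuser upright on the bottom of the jug; the pitcher, jug and other items in view looked undisturbed in the last camera check.

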